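# Fit the hose elbow into the clamped union of the filling pump

### The job

Fit the brass hose elbow into the round union clamped on the table: lower it in gently, feel for the start of the thread by turning it a little until it drops fully home, then turn it clockwise (seen from above) until the resistance rises, go 30 degrees past that point and stop. Leave it there, upright and let go; do not force it or overtighten, and leave the other things on the table alone.

Things in the scene. Friction and masses are not known exactly. Their poses are not given: they have to be found in the camera images.
- elbow: Loose brass hose elbow, 0.13 to 0.21 kg, upright on the table. Origin: centre of its underside; z up along its thread axis. Spigot 30 mm across, z 0 to 24 (lowest 6 mm tapered to 25 mm); flange 52 mm across, z 24 to 28; square block 30 x 30 mm, z 28 to 64. A barbed hose tail 21 mm across points to +x at z 46, its end 56 mm from the axis; a stopper points to -x, 19 mm from the axis.
- elbow_grip (a point): Point on the elbow's axis 48 mm above its underside, at the height to grip the square block; axes as the elbow's. Grip across y, on the two free flat faces 30 mm apart.
- elbow_lugs (a point): Point on the elbow's axis 8 mm above its underside, level with the undersides of its two thread lugs; axes as the elbow's. The lugs stand out from the spigot to +y and -y, to 23 mm from the axis; each is 10 mm wide along x and 6 mm high.
- union: Fixed female fitting, clamped, axis upright: aluminium cup 80 mm across (74 mm near the top) with a brass mouth, on a 116 x 90 x 8 mm steel foot plate. Origin on its axis on the table; top 50 mm above it. With the lugs resting on the brass the elbow's underside is 42 mm above the origin; fully home, with its flange on the union's top, 26 mm.
- union_mouth (a point): Centre of the union's mouth, on its axis, 50 mm above the table; axes as the union's. Bore 32 mm across in 8 mm thick brass, with two opposite thread-start gaps, 12 mm wide at the bore, wider outward. They lie towards the union's +y and -y, but only to within 24 degrees either way, differently each time: find them by feel. Lugs over the gaps: the elbow can go down 16 mm more.
- seal (a joint): Friction seal ring out of sight in the union: angle in rad by which the lugs have carried it clockwise; 0 until they meet it, about 14 degrees clockwise of the middle of the gaps. Before, the elbow turns almost freely under the brass; the ring resists with 0.3 N m, rising by 0.15 N m per rad, and stays where it is left.
- tub_2: Bystander: white tub with white lid, 73 mm across, 64 mm high; origin at the centre of its underside.
- tub_3: Bystander: white tub with red lid, 61 mm across, 42 mm high; origin at the centre of its underside.
- sweet_mould: Bystander: carved wooden mould, 62 x 235 x 26 mm; origin at the centre of its underside.
- flour_shaker: Bystander: steel shaker, 72 mm across, 88 mm high; origin at the centre of its underside.
Not all that is in view belongs to the job. Leave any blue look-alike of the elbow alone.

How it is judged:
By the outcome, as a careful person would: the job done as asked, in the order asked, and still so for the second after the job is handed in, with the robot touching nothing.
It also fails if it takes over 67 s, if anything falls off the work surface, if the arm or the gripper's body presses on something with over 40 N, if the wrist force passes 120 N, or if a joint passes its speed limit or range.

### The arm

A 7-joint arm with a two-finger parallel gripper is mounted at the origin on a cart in front of the work surface, level with it; the furniture and walls round the work are solid. World frame = base frame: x ahead of the robot, y to its left, z up, the work surface at z = 0. Lengths are in m, angles in rad, forces in N, time in s.
With the tool pointing down it reaches from about 0.425 to 0.925 m from the base axis. Payload 6.8 kg.
Tool frame: the origin (TCP) lies at the very end of the fingers, on their centre line; the grasp point (between the pads) lies 19 mm behind it; z points along the fingers, y is the direction in which the jaws open and shut (so a half turn about z gives the same grasp; the last joint's range is limited). The gripper opens to 85 mm and grips with 20 to 120 N. Pads are 22 mm wide; open, the fingers measure 114 mm over their backs; the gripper's body (76 mm by 85 mm) begins 54 mm behind the grasp point. The pads swing forward as they close: fully open they stand 13 mm farther back than shut.
Start: joints at [1.144, 0.477, 0.022, 1.555, -0.011, 1.109, -0.083], TCP at [0.212, -0.641, 0.231] pointing down, gripper open.
Joint ranges: [-2.96, 2.96], [-0.34, 2.1], [-1.41, 1.46], [0.24, 2.44], [-1.37, 4.51], [0.17, 1.92], [-2.96, 2.96]. Speed limits (rad/s): [2.39, 2.39, 3.14, 3.14, 3.14, 3.14, 3.14].

### API

Orientations are given as a unit quaternion [w, x, y, z].
In Python, from station import manip gives the robot as it stands.
- The arm moves only by the tool servo_tool, never from a script. Its argument "plan" is a list of rows, each a list of 7 numbers: the closure in counts, from 0 (fully open) to 255 (shut), then the shift along the world's x, y, z in cm, then the turn, a rotation vector about the world's x, y, z in rad. A call has 1 to 5 rows; each row shifts and turns the pose as measured when the row begins; what a row does not reach is not made up. A row lasts 1/12 s, in which the tool goes at most 41.7 mm and 7.16 degrees, less where a joint would pass 70% of its speed; a pose out of reach is approached as far as the arm can. A call is refused whole if a number of a shift passes 4.17 or a number of a turn 0.125, either way. A call with a gripper value outside its range is refused whole. The fingers move at their own pace and stop on an object; "force" is the grip in N (left out, the last holds). Time passes only in rows, so rows that do not move let the fingers close. It gives the time, the measured TCP pose, the force and the opening at its end, in the units of the state.
- manip.observe(): the state, without advancing time (a new reading comes with each control period).
- manip.snapshot(name): name is "scene" or "top" or "wrist"; returns a dict with "frame" (420x560x3 uint8, red, green, blue), "fx", "fy", "cx", "cy" (pixels), "k1" (the pictures are not rectified: a ray, as slopes to the right and down, at radius r is drawn at 1 + k1 r^2 times it, then the intrinsics apply), "R" (3x3) and "t" (3): a world point X has camera coordinates R X + t. Camera axes: x right, y down, z forward; pixel columns grow to the right and rows downward; lengths in m; the calibration is good to about 2 mm. A picture is of the moment at which its call begins. There is no depth.
- manip.sign_off(): hands the job in, once; it reports no verdict.
Trained networks look in a picture, given as the dict that the camera call returned (one of the last four; its "shot" number tells which), for a name from the list of things; names that differ only in an ending like _2 or _b are one class to them, and where a whole thing is asked for, a point or a joint stands for the part that bears it (a point fixed in the world has none). Each returns a list of dicts, best first, with "p" (0 to 1); they miss things now and then, are a little off and sometimes report something else, mostly with a low value. They report only what shows in the picture. A call takes as long as a camera call. They do not tell look-alikes from the thing itself.
- manip.outline_of(picture, query): "region" (420x560 bool, what is visible of it) and "position" ([column, row] in pixels, amid what is visible of it).
The state is a dict: "time": time; "q": joint angles; "joint_velocities": joint speeds; "effort": joint torques, N m; "tcp_pos": TCP position; "ee_rot": TCP orientation; "ft_force": force on the tool from outside, world axes, zero at the start; "moment": the same for the moment, N m; "width": finger opening in m.
Only numpy, scipy, OpenCV 4.12 (cv2) and the standard library are available. Lean on these libraries where they do the work, as an engineer would, in place of code of your own. Each camera call takes 0.05 s, during which the arm holds its last target. There are 200 camera calls.

## Working session

There is one attempt and no reset: what is moved stays moved. The work goes in short steps, Python scripts to look and compute and a tool call to move; the robot and the scene stay as the last step left them, time stands still between calls to the robot, and variables do not carry over. Pictures are saved under pics/ and viewed, about 8 in all and at most 12, crops included, and the job is handed in when it is done.

Besides the shell and the picture viewer there is one more tool, called after "Request:" as a command line: name --pt "numbers of a row" for each row, then --argument value for the rest. servo_tool: Moves the arm, as the interface text tells. Its arguments: {"type":"object","properties":{"plan":{"type":"array","items":{"type":"array","items":{"type":"number"}}},"force":{"type":"number"}},"required":["plan"]}

```bash
ls; mkdir -p pics
cat > h.py <<'E'
import numpy as np, cv2
from station import manip
def snap(n,f=None):
    s=manip.snapshot(n)
    if f: cv2.imwrite('pics/'+f+'.png',s['frame'][:,:,::-1])
    return s
def ray(s,px):
    u=np.array([(px[0]-s['cx'])/s['fx'],(px[1]-s['cy'])/s['fy']]);v=u.copy()
    for _ in range(20): v=u/(1+s['k1']*(v@v))
    R=np.array(s['R']);t=np.array(s['t'])
    return -R.T@t, R.T@np.array([v[0],v[1],1])
def onz(s,px,z):
    o,d=ray(s,px); return o+d*(z-o[2])/d[2]
def proj(s,X):
    c=np.array(s['R'])@np.array(X)+np.array(s['t']); v=c[:2]/c[2]; v=v*(1+s['k1']*(v@v))
    return np.array([v[0]*s['fx']+s['cx'],v[1]*s['fy']+s['cy']])
E
python3 - <<'E'
from h import *
o=manip.observe(); print(o)
a=snap('scene','s1'); b=snap('top','t1')
cv2.imwrite('pics/both.png',cv2.resize(np.hstack([a['frame'],b['frame']])[:,:,::-1],None,fx=.71,fy=.71,interpolation=cv2.INTER_AREA))
for s in (a,b):
  for q in ['elbow','union','tub_2','flour_shaker','sweet_mould']:
    for d in manip.outline_of(s,q)[:3]: print(q,round(d['p'],2),np.round(d['position']),d['region'].sum(),np.round(onz(s,d['position'],.045),3))
E
```

```text
pics
{'time': 0.0, 'q': array([ 1.14387714,  0.47782923,  0.02230149,  1.55647168, -0.01149836,
        1.10928884, -0.08310404]), 'joint_velocities': array([-0.00150631,  0.00092223,  0.00139637,  0.00054709,  0.00074353,
        0.0002443 , -0.00157189]), 'effort': array([ 1.45333115e-04, -5.96466243e+01,  1.60795636e+00, -2.81203330e+01,
        1.25000841e-02,  9.16193094e-03, -9.32636027e-06]), 'tcp_pos': array([ 0.21139372, -0.64040937,  0.2302969 ]), 'ee_rot': array([-9.11007727e-04,  9.87316610e-01,  1.58760943e-01, -2.09392255e-04]), 'ft_force': array([0.47903367, 0.18952255, 0.48357225]), 'moment': array([-0.03365022,  0.01716309,  0.02905678]), 'width': 0.08511631294177792}
elbow 0.65 [244. 300.] 943 [0.456 0.224 0.045]
elbow 0.63 [264. 254.] 780 [0.482 0.099 0.045]
union 0.75 [296. 215.] 1662 [ 0.482 -0.046  0.045]
tub_2 0.84 [332. 260.] 675 [0.356 0.053 0.045]
tub_2 0.81 [311. 291.] 1692 [0.358 0.148 0.045]
flour_shaker 0.73 [276. 155.] 973 [ 0.641 -0.254  0.045]
flour_shaker 0.7 [333. 259.] 610 [0.356 0.048 0.045]
flour_shaker 0.45 [248. 302.] 891 [0.447 0.225 0.045]
sweet_mould 0.69 [346. 176.] 1853 [ 0.444 -0.246  0.045]
sweet_mould 0.68 [243. 297.] 977 [0.46  0.219 0.045]
elbow 0.84 [161. 234.] 653 [0.462 0.207 0.045]
elbow 0.61 [218. 223.] 588 [0.488 0.089 0.045]
union 0.88 [303. 220.] 2165 [ 0.499 -0.087  0.045]
union 0.38 [162. 232.] 627 [0.467 0.205 0.045]
tub_2 0.8 [192. 284.] 1073 [0.361 0.137 0.045]
tub_2 0.69 [241. 289.] 701 [0.353 0.037 0.045]
flour_shaker 0.92 [382. 159.] 1238 [ 0.638 -0.255  0.045]
```

View pics/t1.png

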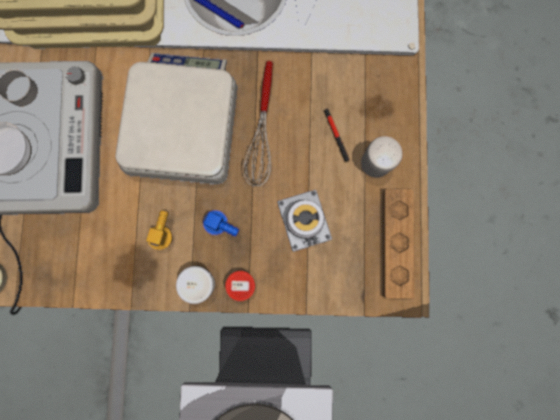

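View pics/s1.png

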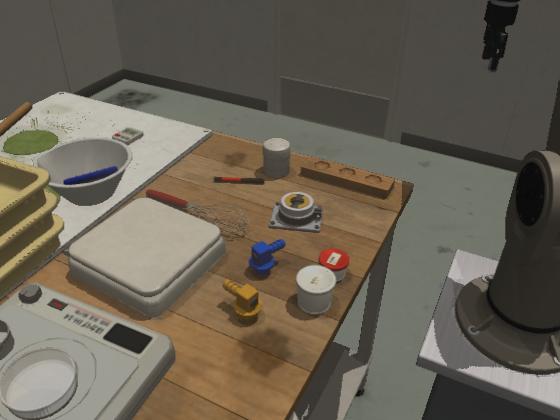

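The top image shows the brass elbow at about (158,238) with its tail up (+x), the blue look-alike at (218,223), and the union at (304,218) with its gaps roughly left and right. I'll move over the union for a wrist look on the way.

Request:
servo_tool --pt "0 1.9 3.65 0.3 0 0 0" --pt "0 1.9 3.65 0.3 0 0 0" --pt "0 1.9 3.65 0.3 0 0 0" --pt "0 1.9 3.65 0.3 0 0 0" --pt "0 1.9 3.65 0.3 0 0 0"

```text
time: 1.02
tcp_pos: [0.2994, -0.461, 0.2449]
ee_rot: [0.002, 0.989, 0.15, -0.003]
ft_force: [1.0, 0.0, 0.2]
width: 0.0853
```

Request:
servo_tool --pt "0 1.9 3.65 0 0 0 0" --pt "0 1.9 3.65 0 0 0 0" --pt "0 1.9 3.65 0 0 0 0" --pt "0 1.9 3.65 0 0 0 0" --pt "0 1.9 3.65 0 0 0 0"

```text
time: 1.43
tcp_pos: [0.3946, -0.2754, 0.2474]
ee_rot: [0.004, 0.989, 0.149, -0.001]
ft_force: [0.9, 0.1, -0.2]
width: 0.0852
```

Request:
servo_tool --pt "0 1.9 3.65 0 0 0 0" --pt "0 1.9 3.65 0 0 0 0" --pt "0 1.9 3.65 0 0 0 0" --pt "0 0 0 0 0 0 0" --pt "0 0 0 0 0 0 0"

```text
time: 1.85
tcp_pos: [0.4559, -0.1543, 0.2498]
ee_rot: [0.004, 0.988, 0.156, 0.002]
ft_force: [-0.8, -0.5, 0.7]
width: 0.0852
```

Run:
```python
from h import *
s=snap('wrist','w1'); t=snap('top')
o=manip.observe()
print(-np.array(s['R']).T@s['t'], np.round(s['R'],2), s['fx'])
for d in manip.outline_of(s,'union')[:2]: print(d['p'],d['position'],onz(s,d['position'],.05))
c=t['frame'];
cv2.imwrite('pics/c1.png',cv2.resize(np.hstack([c[195:265,130:200],c[185:255,270:340]])[:,:,::-1],None,fx=5.5,fy=5.5,interpolation=cv2.INTER_CUBIC))
```

```text
[ 0.5207009  -0.13177884  0.39332731] [[ 0.31 -0.95  0.01]
 [-0.92 -0.3   0.27]
 [-0.25 -0.09 -0.96]] 308.4559334083779
0.88 [242.2, 122.2] [ 0.5119273  -0.09648654  0.05      ]
```

View pics/w1.png

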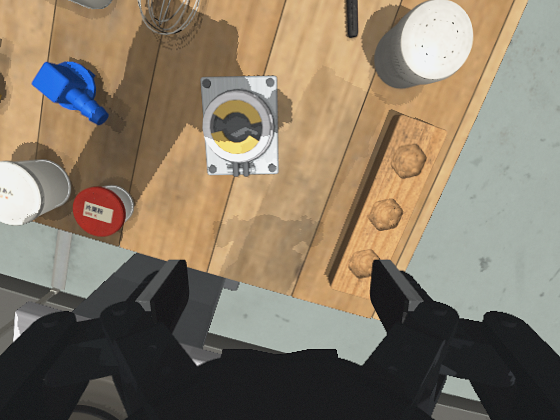

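The wrist view shows the union at (241,126) with the brass ring and two dark gaps left and right. I'll rectify this patch onto z=0.05 to get the axis and the gap direction.

```bash
cat >> h.py <<'E'
def rect(s,c,z,half=.06,n=480):
    # image row0 = +x far, col0 = +y : like top view. returns patch
    k=np.linspace(half,-half,n); out=np.zeros((n,n,2),np.float32)
    R=np.array(s['R']);t=np.array(s['t'])
    X,Y=np.meshgrid(c[0]+k,c[1]+k,indexing='ij')
    C=np.stack([X,Y,np.full_like(X,z)],-1)@R.T+t; v=C[...,:2]/C[...,2:]
    v=v*(1+s['k1']*(v**2).sum(-1,keepdims=True))
    return cv2.remap(s['frame'],(v[...,0]*s['fx']+s['cx']).astype(np.float32),(v[...,1]*s['fy']+s['cy']).astype(np.float32),cv2.INTER_CUBIC)
E
python3 - <<'E'
from h import *
s=snap('wrist')
c=np.array([.512,-.097]); p=rect(s,c,.05)
hsv=cv2.cvtColor(p,cv2.COLOR_RGB2HSV)
m=((hsv[...,1]>70)&(hsv[...,2]>110)&(hsv[...,0]>18)&(hsv[...,0]<32)).astype(np.uint8)
yy,xx=np.mgrid[:480,:480]; m[np.hypot(yy-240,xx-240)>150]=0
m=cv2.morphologyEx(m,cv2.MORPH_OPEN,np.ones((5,5)))
pts=cv2.findNonZero(m); (cx,cy),r=cv2.minEnclosingCircle(pts)
mm=120/480
print('circle r mm',r*mm,'centre',c[0]+.06-cy*mm/1000,c[1]+.06-cx*mm/1000)
th=np.radians(np.arange(0,360,2))
# angle measured from +x toward +y (ccw from above): row=-x, col=-y
for rad in (18,20,22):
    rr=(cy-np.cos(th)*rad/mm).round().astype(int); cc=(cx-np.sin(th)*rad/mm).round().astype(int)
    print(rad,np.degrees(th[m[rr,cc]==0]).round().astype(int))
v=p.copy(); cv2.circle(v,(int(cx),int(cy)),int(r),(0,255,0),1)
cv2.imwrite('pics/r1.png',np.hstack([v[:,:,::-1],cv2.imread('pics/c1.png')[:380,:310].repeat(1,0) if 0 else cv2.resize(cv2.imread('pics/c1.png')[:,:385],(480,480))])[:, :800])
E
```

```text
circle r mm 28.337566375732422 centre 0.5050766525268555 -0.09124397277832032
18 [ 78  80  82  84  86  88  90  92  94  96  98 100 102 104 106 108 110 112
 114 116 118 120 260 262 264 266 268 270 272 274 276 278 280 282 284 286
 288 290 292 294 296 298]
20 [ 78  80  82  84  86  88  90  92  94  96  98 100 102 104 106 108 110 112
 114 116 118 120 258 260 262 264 266 268 270 272 274 276 278 280 282 284
 286 288 290 292 294 296 298]
22 [ 78  80  82  84  86  88  90  92  94  96  98 100 102 104 106 108 110 112
 114 116 118 120 260 262 264 266 268 270 272 274 276 278 280 282 284 286
 288 290 292 294 296 298 300]
```

View pics/r1.png

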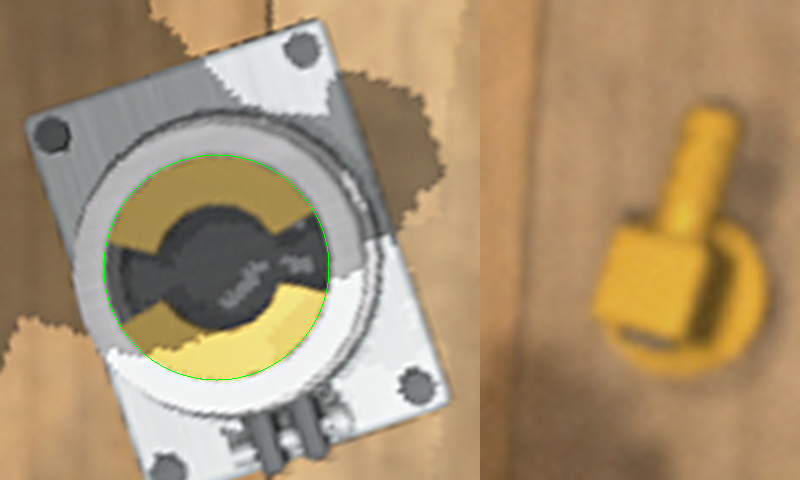

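The gaps are visible: their middle is at about 99° (from +x towards +y), so the target elbow yaw is about 9°. The union axis is at about (0.505,-0.091) and its yaw is about 19.5°. The elbow tail points to about -19°. Next I'll go over the elbow.

Request:
servo_tool --pt "0 -0.3 3.9 0 0 0 -0.11" --pt "0 -0.3 3.9 0 0 0 -0.11" --pt "0 -0.3 3.9 0 0 0 -0.11" --pt "0 -0.3 3.9 0 0 0 -0.11" --pt "0 -0.3 3.9 0 0 0 -0.11"

```text
time: 2.47
tcp_pos: [0.439, 0.0121, 0.2492]
ee_rot: [0.007, 0.992, -0.123, 0.0]
ft_force: [1.0, 0.7, 0.2]
width: 0.0854
```

Request:
servo_tool --pt "0 -0.3 3.9 0 0 0 -0.11" --pt "0 -0.3 3.9 0 0 0 0" --pt "0 -0.3 3.9 0 0 0 0" --pt "0 -0.3 3.9 0 0 0 0" --pt "0 0 0 0 0 0 0"

```text
time: 2.88
tcp_pos: [0.4267, 0.1676, 0.2502]
ee_rot: [0.006, 0.984, -0.18, 0.001]
ft_force: [0.1, 0.0, -0.5]
width: 0.0854
```

Run:
```python
from h import *
s=snap('wrist','w2'); o=manip.observe(); print(o['tcp_pos'],o['q'].round(2),o['ee_rot'].round(3))
for d in manip.outline_of(s,'elbow')[:3]: print(d['p'],d['position'],onz(s,d['position'],.046))
p=rect(s,(.455,.207),.064); q=rect(s,(.455,.207),.028)
cv2.imwrite('pics/r2.png',cv2.resize(np.hstack([p,q])[:,:,::-1],(800,400)))
```

```text
[0.42727294 0.16384425 0.24983904] [-0.01  0.14 -0.54  2.    0.1   1.04 -2.53] [ 0.007  0.983 -0.181  0.001]
0.9 [228.7, 167.7] [0.46657165 0.21086054 0.046     ]
0.65 [317.5, 110.4] [0.48954704 0.09710129 0.046     ]
```

View pics/r2.png

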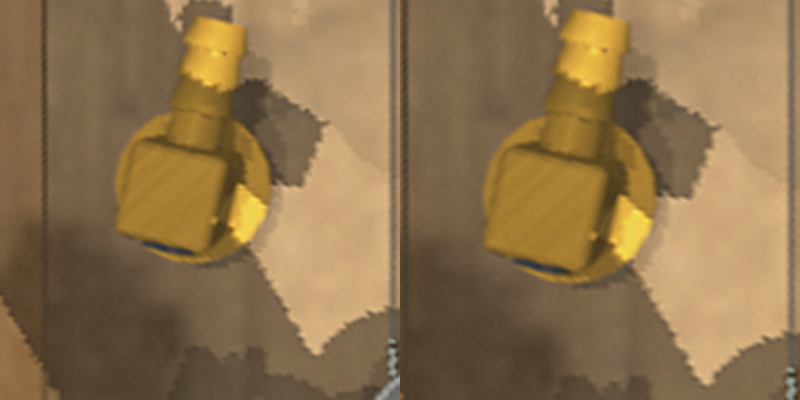

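From the rectified patches the elbow axis is at about (0.456, 0.2155) with yaw about -11.5°. Tool yaw is -20.8°, so I'll align and hover.

Request:
servo_tool --pt "0 1.0 1.75 -3.3 0.007 0 0.08" --pt "0 1.0 1.75 -3.3 0.007 0 0.08" --pt "0 0.9 1.75 -3.3 0 0 0" --pt "0 0 0 -2.5 0 0 0" --pt "0 0 0 0 0 0 0"

```text
time: 3.4
tcp_pos: [0.4644, 0.2024, 0.1228]
ee_rot: [0.002, 0.994, -0.11, 0.005]
ft_force: [0.1, -1.6, -0.6]
width: 0.0853
```

Request:
servo_tool --pt "0 0 0 0 0 0 0"

```text
time: 3.48
tcp_pos: [0.4646, 0.2003, 0.1221]
ee_rot: [0.003, 0.994, -0.112, 0.004]
ft_force: [0.2, 0.2, 0.6]
width: 0.0851
```

```bash
cat >> h.py <<'E'
from scipy.spatial.transform import Rotation as Ro
def st():
    o=manip.observe(); w,x,y,z=o['ee_rot']; M=Ro.from_quat([x,y,z,w]).as_matrix()
    print('t',round(o['time'],2),'tcp',(o['tcp_pos']*1000).round(1),'yaw',round(np.degrees(np.arctan2(M[1,0],M[0,0])),1),'zaxis',M[:,2].round(3),'F',o['ft_force'].round(1),'M',o['moment'].round(2),'w',round(o['width']*1000,1),'q7',round(o['q'][6],2))
    return o,M
E
python3 -c "
from h import *
st()"
```

```text
t 3.48 tcp [464.6 200.3 122.1] yaw -12.8 zaxis [ 0.007 -0.007 -1.   ] F [0.2 0.2 0.6] M [0.05 0.02 0.03] w 85.1 q7 -2.59
```

Request:
servo_tool --pt "0 -0.4 0.8 -1 0.007 0.007 0.02" --pt "0 -0.4 0.8 -1 0 0 0" --pt "0 0 0 -1 0 0 0" --pt "0 0 0 0 0 0 0"

```text
time: 3.82
tcp_pos: [0.46, 0.2124, 0.0946]
ee_rot: [-0.0, 0.994, -0.105, 0.003]
ft_force: [-0.8, -0.3, 0.8]
width: 0.0854
```

```bash
python3 -c "
from h import *
st()"
```

```text
t 3.82 tcp [460.  212.4  94.6] yaw -12.1 zaxis [ 0.005  0.    -1.   ] F [-0.8 -0.3  0.8] M [-0.   -0.05  0.  ] w 85.4 q7 -2.62
```

Request:
servo_tool --pt "0 -0.3 0.25 -2 0 0.005 0.01" --pt "0 -0.15 0.15 -2 0 0 0" --pt "0 0 0 -1.5 0 0 0" --pt "0 0 0 0 0 0 0"

```text
time: 4.15
tcp_pos: [0.4595, 0.2155, 0.0422]
ee_rot: [-0.002, 0.995, -0.101, 0.004]
ft_force: [-0.8, -0.8, -0.6]
width: 0.0852
```

```bash
python3 -c "
from h import *
st(); s=snap('wrist','w3')"
```

```text
t 4.15 tcp [459.5 215.5  42.2] yaw -11.6 zaxis [ 0.009  0.002 -1.   ] F [-0.8 -0.8 -0.6] M [-0.09  0.05  0.03] w 85.2 q7 -2.69
```

View pics/w3.png

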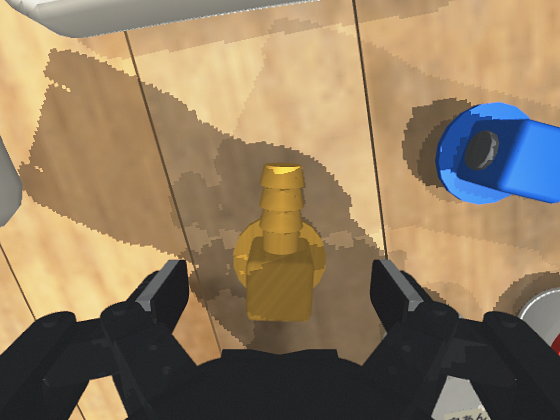

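The tail points straight up at column 282 and the block is centred at (280,290) between the pads, so it's well aligned. Next: the last descent and the close.

Request:
servo_tool --pt "0 -0.3 0 -0.6 0 0.01 0" --pt "0 -0.1 0 -0.4 0 0.005 0" --pt "0 0 0 0 0 0 0"

```text
time: 4.45
tcp_pos: [0.4582, 0.2162, 0.0359]
ee_rot: [-0.002, 0.995, -0.101, -0.001]
ft_force: [1.1, 0.2, -0.3]
width: 0.0856
```

```bash
python3 -c "
from h import *
st()"
```

```text
t 4.45 tcp [458.2 216.2  35.9] yaw -11.6 zaxis [-0.002  0.005 -1.   ] F [ 1.1  0.2 -0.3] M [0.   0.01 0.  ] w 85.6 q7 -2.69
```

Request:
servo_tool --pt "0 -0.15 0 -0.3 -0.005 0 0" --pt "140 0 0 0 0 0 0" --pt "255 0 0 0 0 0 0" --pt "255 0 0 0 0 0 0" --pt "255 0 0 0 0 0 0" --force 60

```text
time: 4.87
tcp_pos: [0.4579, 0.2166, 0.0344]
ee_rot: [-0.0, 0.995, -0.102, 0.0]
ft_force: [0.1, 0.1, 0.1]
width: 0.0388
```

Request:
servo_tool --pt "255 0 0 0 0 0 0" --pt "255 0 0 0 0 0 0" --pt "255 0 0 0 0 0 0"

```text
time: 5.12
tcp_pos: [0.4579, 0.2166, 0.0347]
ee_rot: [-0.0, 0.995, -0.102, 0.001]
ft_force: [0.1, -0.2, -1.3]
width: 0.029
```

```bash
python3 -c "
from h import *
st()"
```

```text
t 5.12 tcp [457.9 216.6  34.7] yaw -11.7 zaxis [ 0.001  0.    -1.   ] F [ 0.1 -0.2 -1.3] M [ 0.01 -0.09 -0.05] w 29.0 q7 -2.7
```

Gripped at 29 mm. Now I'll lift and carry it to the union while turning to a yaw of about +19°.

Request:
servo_tool --pt "255 0 0 3 0 0 0" --pt "255 0 0 3.5 0 0 0" --pt "255 0 0 3.5 0 0 0" --pt "255 0.6 -3.5 0.3 0 0 0.07" --pt "255 0.6 -3.9 0 0 0 0.07"

```text
time: 5.53
tcp_pos: [0.466, 0.1493, 0.1405]
ee_rot: [-0.001, 1.0, -0.023, -0.002]
ft_force: [0.6, -1.7, -2.2]
width: 0.0294
```

Request:
servo_tool --pt "255 0.6 -3.9 0 0 0 0.07" --pt "255 0.6 -3.9 0 0 0 0.07" --pt "255 0.6 -3.9 0 0 0 0.07" --pt "255 0.6 -3.9 0 0 0 0.07" --pt "255 0.6 -3.9 0 0 0 0.07"

```text
time: 5.95
tcp_pos: [0.496, -0.0516, 0.1428]
ee_rot: [-0.001, 0.986, 0.164, 0.001]
ft_force: [0.5, -0.8, -1.4]
width: 0.0294
```

Request:
servo_tool --pt "255 0.6 -2.5 0 0 0 0.04" --pt "255 0 0 0 0 0 0" --pt "255 0 0 0 0 0 0"

```text
time: 6.2
tcp_pos: [0.501, -0.0901, 0.1416]
ee_rot: [0.0, 0.984, 0.179, -0.001]
ft_force: [0.1, 1.0, -1.1]
width: 0.0293
```

```bash
python3 -c "
from h import *
st()"
```

```text
t 6.2 tcp [501.  -90.1 141.6] yaw 20.6 zaxis [-0.002 -0.001 -1.   ] F [ 0.1  1.  -1.1] M [ 0.06  0.   -0.01] w 29.3 q7 -1.4
```

Run:
```python
from h import *
o,M=st(); s=snap('wrist'); yaw=np.radians(20.6); T=o['tcp_pos']; zb=T[2]-.0347
f=cv2.resize(s['frame'][:,:,::-1],None,fx=1,fy=1).copy()
f=cv2.resize(f,None,fx=2,fy=2,interpolation=cv2.INTER_CUBIC)
def poly(P,col): cv2.polylines(f,[np.array([2*proj(s,p)+.5 for p in P]).round().astype(np.int32)],True,col,1)
th=np.linspace(0,2*np.pi,60)
def circ(c,z,r): return [(c[0]+r*np.cos(t),c[1]+r*np.sin(t),z) for t in th]
for off,col in ((0,(0,0,255)),(-.002,(0,255,0))):
    c=T[:2]+off*np.array([np.cos(yaw),np.sin(yaw)])
    poly(circ(c,zb+.028,.026),col)
    R=np.array([[np.cos(yaw),-np.sin(yaw)],[np.sin(yaw),np.cos(yaw)]])
    poly([(*(c+R@np.array(k)),zb+.064) for k in ((.015,.015),(.015,-.015),(-.015,-.015),(-.015,.015))],col)
poly(circ((.505,-.0912),.05,.0283),(255,0,255)); poly(circ((.505,-.0912),.05,.037),(255,0,255))
cv2.imwrite('pics/w4.png',f[140:740,160:960])
```

```text
t 6.2 tcp [501.  -90.1 141.6] yaw 20.6 zaxis [-0.002 -0.001 -1.   ] F [ 0.1  1.  -1.1] M [ 0.06  0.   -0.01] w 29.3 q7 -1.4
```

View pics/w4.png

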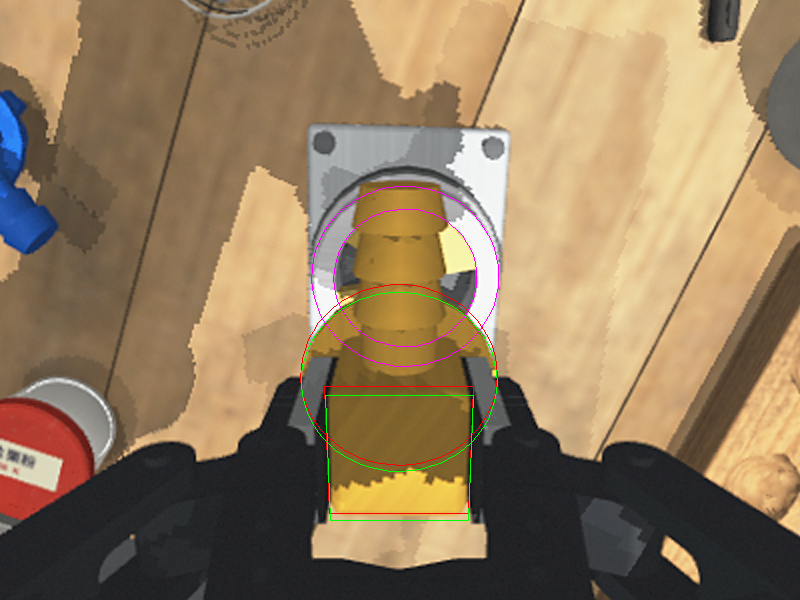

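Overlay: the magenta brass rim fits the ring at (405,278), and the elbow block at (400,455) lies about 1.5 mm behind the TCP axis. Next: shift and descend close to the mouth.

Request:
servo_tool --pt "255 0.55 -0.05 -1.5 0.001 -0.002 0" --pt "255 0 0 -2 0 0 0" --pt "255 0 0 -1 0 0 0" --pt "255 0 0 0 0 0 0"

```text
time: 6.58
tcp_pos: [0.5069, -0.0857, 0.0959]
ee_rot: [-0.0, 0.983, 0.181, 0.001]
ft_force: [-0.2, -0.3, -1.9]
width: 0.0293
```

```bash
python3 -c "
from h import *
st()"
```

```text
t 6.58 tcp [506.9 -85.7  95.9] yaw 20.8 zaxis [ 0.002  0.001 -1.   ] F [-0.2 -0.3 -1.9] M [0.   0.01 0.02] w 29.3 q7 -1.46
```

Request:
servo_tool --pt "255 -0.05 -0.5 -0.1 0 0 0" --pt "255 0 0 -0.1 0 0 0" --pt "255 0 0 0 0 0 0"

```text
time: 6.83
tcp_pos: [0.5063, -0.088, 0.0945]
ee_rot: [-0.001, 0.983, 0.183, 0.001]
ft_force: [-0.9, -0.2, -2.2]
width: 0.0289
```

```bash
python3 -c "
from h import *
st()"
```

```text
t 6.83 tcp [506.3 -88.   94.5] yaw 21.1 zaxis [ 0.002  0.002 -1.   ] F [-0.9 -0.2 -2.2] M [ 0.03  0.01 -0.04] w 28.9 q7 -1.45
```

Request:
servo_tool --pt "255 0 -0.3 -0.1 0 0 0" --pt "255 0 -0.1 -0.2 0 0 0" --pt "255 0 0 0 0 0 0"

```text
time: 7.08
tcp_pos: [0.5073, -0.0922, 0.093]
ee_rot: [-0.0, 0.983, 0.183, 0.002]
ft_force: [-1.1, 0.3, -1.6]
width: 0.0288
```

```bash
python3 -c "
from h import *
st()"
```

```text
t 7.08 tcp [507.3 -92.2  93. ] yaw 21.1 zaxis [ 0.004  0.001 -1.   ] F [-1.1  0.3 -1.6] M [ 0.   -0.02 -0.01] w 28.8 q7 -1.44
```

Request:
servo_tool --pt "255 -0.1 0 -0.5 0 0.004 0" --pt "255 0 0 -0.4 0 0 0" --pt "255 0 0 0 0 0 0"

```text
time: 7.33
tcp_pos: [0.5068, -0.0928, 0.0839]
ee_rot: [-0.0, 0.983, 0.183, 0.001]
ft_force: [-0.1, -0.3, -1.0]
width: 0.0291
```

```bash
python3 -c "
from h import *
st()"
```

```text
t 7.33 tcp [506.8 -92.8  83.9] yaw 21.1 zaxis [ 0.002  0.    -1.   ] F [-0.1 -0.3 -1. ] M [ 0.04  0.02 -0.04] w 29.1 q7 -1.45
```

Request:
servo_tool --pt "255 0 0.15 -0.3 0 0 0" --pt "255 0 0 -0.3 0 0 0" --pt "255 0 0 0 0 0 0"

```text
time: 7.58
tcp_pos: [0.5065, -0.0911, 0.0769]
ee_rot: [-0.0, 0.983, 0.183, 0.0]
ft_force: [-0.5, 0.5, -1.4]
width: 0.0286
```

```bash
python3 -c "
from h import *
st()"
```

```text
t 7.58 tcp [506.5 -91.1  76.9] yaw 21.1 zaxis [ 0.001  0.001 -1.   ] F [-0.5  0.5 -1.4] M [ 0.    0.06 -0.03] w 28.6 q7 -1.47
```

Request:
servo_tool --pt "255 0 0 -0.2 0 0 0" --pt "255 0 0 -0.1 0 0 0"

```text
time: 7.75
tcp_pos: [0.507, -0.0909, 0.076]
ee_rot: [0.001, 0.983, 0.183, 0.0]
ft_force: [-7.2, 1.2, 16.2]
width: 0.0289
```

```bash
python3 -c "
from h import *
st()"
```

```text
t 7.75 tcp [507.  -90.9  76. ] yaw 21.1 zaxis [ 0.001 -0.001 -1.   ] F [-7.2  1.2 16.2] M [0.03 1.64 0.01] w 28.9 q7 -1.47
```

Lugs rest on the brass at z≈76 mm, as expected, with 16 N. Now I'll turn clockwise under light pressure.

Request:
servo_tool --pt "255 0 0 -0.05 0 0 -0.05" --pt "255 0 0 -0.05 0 0 -0.05" --pt "255 0 0 -0.05 0 0 -0.05"

```text
time: 8.0
tcp_pos: [0.5078, -0.0905, 0.0761]
ee_rot: [0.001, 0.994, 0.107, 0.001]
ft_force: [-1.0, 0.6, 1.0]
width: 0.029
```

```bash
python3 -c "
from h import *
st()"
```

```text
t 8.0 tcp [507.8 -90.5  76.1] yaw 12.3 zaxis [ 0.002 -0.002 -1.   ] F [-1.   0.6  1. ] M [0.05 0.31 0.04] w 29.0 q7 -1.6
```

Request:
servo_tool --pt "255 -0.05 0 -0.15 0 0 -0.03" --pt "255 0 0 -0.15 0 0 -0.03"

```text
time: 8.17
tcp_pos: [0.5075, -0.0903, 0.0735]
ee_rot: [0.001, 0.997, 0.075, 0.001]
ft_force: [0.6, 0.0, -2.2]
width: 0.0286
```

```bash
python3 -c "
from h import *
st()"
```

```text
t 8.17 tcp [507.5 -90.3  73.5] yaw 8.6 zaxis [ 0.002 -0.002 -1.   ] F [ 0.6  0.  -2.2] M [-0.01 -0.    0.05] w 28.6 q7 -1.66
```

It's dropping in at yaw 8.6°, with no resistance. Lowering home.

Request:
servo_tool --pt "255 -0.03 0 -0.3 0 0.002 0" --pt "255 0 0 -0.3 0 0 0" --pt "255 0 0 -0.2 0 0 0" --pt "255 0 0 0 0 0 0"

```text
time: 8.5
tcp_pos: [0.5071, -0.0902, 0.0645]
ee_rot: [0.001, 0.997, 0.076, -0.0]
ft_force: [-0.1, -0.7, -1.6]
width: 0.0295
```

```bash
python3 -c "
from h import *
st()"
```

```text
t 8.5 tcp [507.1 -90.2  64.5] yaw 8.7 zaxis [-0.    -0.003 -1.   ] F [-0.1 -0.7 -1.6] M [0.01 0.04 0.  ] w 29.5 q7 -1.67
```

Request:
servo_tool --pt "255 0 0 -0.25 0.002 0 0" --pt "255 0 0 -0.15 0 0 0" --pt "255 0 0 -0.1 0 0 0"

```text
time: 8.75
tcp_pos: [0.5072, -0.0904, 0.0605]
ee_rot: [0.001, 0.997, 0.076, -0.0]
ft_force: [-8.4, 0.6, 26.0]
width: 0.0292
```

```bash
python3 -c "
from h import *
st()"
```

```text
t 8.75 tcp [507.2 -90.4  60.5] yaw 8.7 zaxis [-0.001 -0.001 -1.   ] F [-8.4  0.6 26. ] M [0.49 1.91 0.03] w 29.2 q7 -1.67
```

Fully home: z 60.5 mm with the flange seated. Turning clockwise while watching Mz.

Request:
servo_tool --pt "255 0 0 0 0 0 0" --pt "255 0 0 0 0 0 -0.05" --pt "255 0 0 0 0 0 -0.05" --pt "255 0 0 0 0 0 -0.05"

```text
time: 9.08
tcp_pos: [0.5071, -0.0906, 0.061]
ee_rot: [0.001, 1.0, -0.001, -0.0]
ft_force: [-0.6, -0.7, -1.8]
width: 0.0291
```

```bash
python3 -c "
from h import *
st()"
```

```text
t 9.08 tcp [507.1 -90.6  61. ] yaw -0.1 zaxis [-0.001 -0.001 -1.   ] F [-0.6 -0.7 -1.8] M [-0.04  0.08 -0.01] w 29.1 q7 -1.8
```

Request:
servo_tool --pt "255 0 0 0 0 0 -0.025"

```text
time: 9.17
tcp_pos: [0.507, -0.0907, 0.0609]
ee_rot: [0.001, 1.0, -0.015, -0.0]
ft_force: [-0.2, -0.5, -0.8]
width: 0.0293
```

```bash
python3 -c "
from h import *
st()"
```

```text
t 9.17 tcp [507.  -90.7  60.9] yaw -1.7 zaxis [-0.001 -0.001 -1.   ] F [-0.2 -0.5 -0.8] M [ 0.02  0.02 -0.02] w 29.3 q7 -1.82
```

Request:
servo_tool --pt "255 0 0 0 0 0 -0.025"

```text
time: 9.25
tcp_pos: [0.5069, -0.0907, 0.0607]
ee_rot: [0.001, 1.0, -0.028, -0.001]
ft_force: [-1.8, 0.9, 2.0]
width: 0.0291
```

```bash
python3 -c "
from h import *
st()"
```

```text
t 9.25 tcp [506.9 -90.7  60.7] yaw -3.2 zaxis [-0.001 -0.001 -1.   ] F [-1.8  0.9  2. ] M [0.2  0.3  0.07] w 29.1 q7 -1.84
```

Request:
servo_tool --pt "255 0 0 0 0 0 -0.02"

```text
time: 9.33
tcp_pos: [0.5069, -0.0907, 0.0608]
ee_rot: [0.001, 0.999, -0.038, -0.001]
ft_force: [-1.0, -0.5, 1.0]
width: 0.0292
```

```bash
python3 -c "
from h import *
st()"
```

```text
t 9.33 tcp [506.9 -90.7  60.8] yaw -4.4 zaxis [-0.001 -0.001 -1.   ] F [-1.  -0.5  1. ] M [-0.04  0.15  0.27] w 29.2 q7 -1.86
```

Request:
servo_tool --pt "255 0 0 0 0 0 -0.02"

```text
time: 9.42
tcp_pos: [0.5069, -0.0907, 0.0608]
ee_rot: [0.001, 0.999, -0.048, -0.001]
ft_force: [-0.7, -0.7, 0.5]
width: 0.029
```

```bash
python3 -c "
from h import *
st()"
```

```text
t 9.42 tcp [506.9 -90.7  60.8] yaw -5.5 zaxis [-0.001 -0.001 -1.   ] F [-0.7 -0.7  0.5] M [-0.13  0.13  0.41] w 29.0 q7 -1.88
```

Request:
servo_tool --pt "255 0 0 0 0 0 -0.02"

```text
time: 9.5
tcp_pos: [0.5069, -0.0907, 0.0608]
ee_rot: [0.001, 0.998, -0.059, -0.001]
ft_force: [-0.5, -0.9, -0.5]
width: 0.0293
```

```bash
python3 -c "
from h import *
st()"
```

```text
t 9.5 tcp [506.9 -90.7  60.8] yaw -6.7 zaxis [-0.001 -0.001 -1.   ] F [-0.5 -0.9 -0.5] M [-0.12  0.11  0.32] w 29.3 q7 -1.9
```

Resistance rose to about 0.3 N m at a tool yaw of about -4.7°, which matches the expected -5°. The goal is about -34.8°.

Request:
servo_tool --pt "255 0 0 0 0 0 -0.05" --pt "255 0 0 0 0 0 -0.05" --pt "255 0 0 0 0 0 -0.05" --pt "255 0 0 0 0 0 -0.05" --pt "255 0 0 0 0 0 -0.05"

```text
time: 9.92
tcp_pos: [0.5071, -0.0912, 0.0608]
ee_rot: [0.001, 0.982, -0.188, -0.0]
ft_force: [-0.3, -1.1, -0.6]
width: 0.0289
```

```bash
python3 -c "
from h import *
st()"
```

```text
t 9.92 tcp [507.1 -91.2  60.8] yaw -21.7 zaxis [-0.001 -0.002 -1.   ] F [-0.3 -1.1 -0.6] M [-0.17  0.12  0.39] w 28.9 q7 -2.11
```

Request:
servo_tool --pt "255 0 0 0 0 0 -0.05" --pt "255 0 0 0 0 0 -0.05" --pt "255 0 0 0 0 0 -0.05" --pt "255 0 0 0 0 0 -0.05"

```text
time: 10.25
tcp_pos: [0.5071, -0.0916, 0.0608]
ee_rot: [0.002, 0.957, -0.29, -0.0]
ft_force: [-0.7, -0.2, -1.1]
width: 0.0294
```

```bash
python3 -c "
from h import *
st()"
```

```text
t 10.25 tcp [507.1 -91.6  60.8] yaw -33.7 zaxis [-0.002 -0.003 -1.   ] F [-0.7 -0.2 -1.1] M [-0.16  0.12  0.43] w 29.4 q7 -2.29
```

Request:
servo_tool --pt "255 0 0 0 0 0 -0.018" --pt "255 0 0 0 0 0 0"

```text
time: 10.42
tcp_pos: [0.5071, -0.0917, 0.0608]
ee_rot: [0.002, 0.954, -0.299, -0.0]
ft_force: [-0.6, 0.2, -0.5]
width: 0.0291
```

```bash
python3 -c "
from h import *
st(); snap('wrist','w5')"
```

```text
t 10.42 tcp [507.1 -91.7  60.8] yaw -34.8 zaxis [-0.002 -0.004 -1.   ] F [-0.6  0.2 -0.5] M [-0.12  0.18  0.34] w 29.1 q7 -2.31
```

View pics/w5.png

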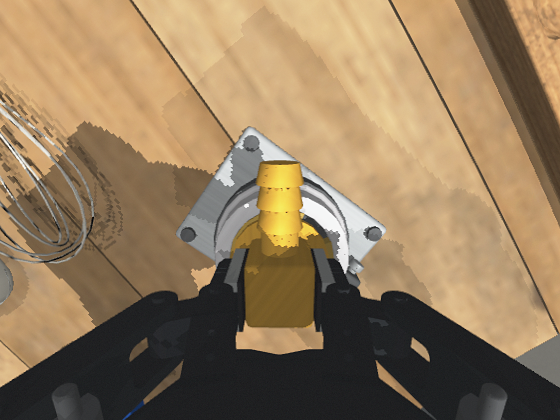

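The elbow is seated with its tail at column 280, in line with the tool. Yaw is -34.8°, so I'll release and lift.

Request:
servo_tool --pt "120 0 0 0 0 0 0" --pt "0 0 0 0 0 0 0" --pt "0 0 0 0 0 0 0" --pt "0 0 0 0 0 0 0" --pt "0 0 0 0 0 0 0"

```text
time: 10.88
tcp_pos: [0.5083, -0.0912, 0.0612]
ee_rot: [0.001, 0.954, -0.298, 0.001]
ft_force: [-0.2, -0.6, 0.1]
width: 0.085
```

Request:
servo_tool --pt "0 0 0 0 0 0 0" --pt "0 0 0 0 0 0 0" --pt "0 0 0 2 0 0 0" --pt "0 0 0 3.5 0 0 0" --pt "0 0 0 3.5 0 0 0"

```text
time: 11.3
tcp_pos: [0.5026, -0.0904, 0.1469]
ee_rot: [0.002, 0.954, -0.298, -0.007]
ft_force: [1.1, 0.0, 0.2]
width: 0.0854
```

Request:
servo_tool --pt "0 0 0 4 0 0 0" --pt "0 -1.5 0 3 0 0 0" --pt "0 -1.5 0 1 0 0 0" --pt "0 0 0 0 0 0 0" --pt "0 0 0 0 0 0 0"

```text
time: 11.72
tcp_pos: [0.4754, -0.0902, 0.2382]
ee_rot: [0.001, 0.955, -0.298, -0.0]
ft_force: [-0.1, 0.4, 0.9]
width: 0.0853
```

Run:
```python
from h import *
st(); s=snap('wrist')
p=rect(s,(.505,-.091),.064,.075); q=rect(s,(.505,-.091),.054,.075)
cv2.imwrite('pics/r5.png',cv2.resize(np.hstack([p,q])[:,:,::-1],(800,400)))
```

```text
t 11.72 tcp [475.4 -90.2 238.2] yaw -34.7 zaxis [-0.001 -0.001 -1.   ] F [-0.1  0.4  0.9] M [ 0.   -0.02  0.07] w 85.3 q7 -2.18
```

View pics/r5.png

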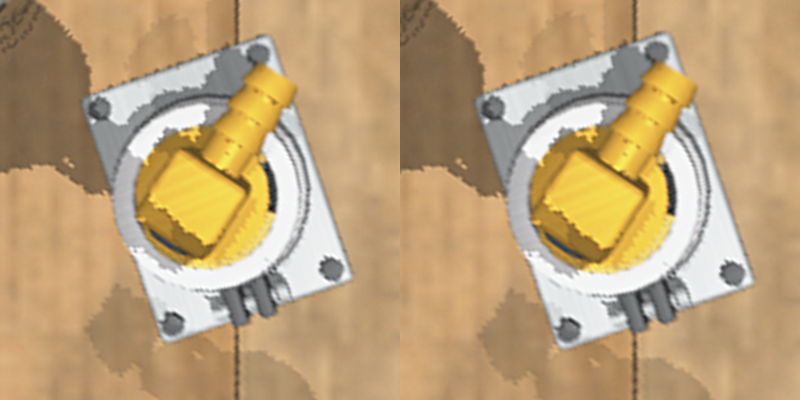

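The elbow is upright and seated in the union, released, with its tail at (270,82) in the left patch. One numeric check of the yaw before handing in.

Run:
```python
from h import *
s=snap('wrist'); d=manip.outline_of(s,'elbow')[0]; print(d['p'])
s2=dict(s); s2['frame']=np.repeat(d['region'][:,:,None].astype(np.uint8)*255,3,2)
m=rect(s2,(.505,-.091),.072,.075)[...,0]>127
k=np.linspace(.075,-.075,480); X,Y=np.meshgrid(k,k,indexing='ij'); r=np.hypot(X,Y)
for a,b in ((.032,.040),(.040,.048),(.046,.054)):
    q=m&(r>a)&(r<b)&(X>0); print(a,np.degrees(np.arctan2(Y[q],X[q])).mean().round(1),q.sum())
```

```text
0.93
0.032 -32.9 1587
0.04 -32.8 1632
0.046 -32.6 1651
```

```bash
python3 -c "
from h import *
print(manip.sign_off())"
```

```text
the job is handed in; nothing more can be done
None
```

The brass elbow is in the union, fully home, tightened about 30° past the point where it met resistance, and let go; the job is handed in (about 12 s of 67 s used).

- **Fitting:** I rested the lugs on the brass with about 16 N. Turning clockwise, the elbow dropped at a yaw of about 9–12° and went fully home, with the flange seated at about 26 N.
- **Tightening:** The resistance rose to about 0.3 N m at a tool yaw of about -4.7°, close to the expected -5°. I turned on to -34.8°, where the torque was about 0.4 N m, and released there.
- **Last checks:** The final wrist image shows the elbow seated, upright and clear of the gripper. No other objects were approached closely.
- **Disagreement:** The camera put the final elbow yaw at about -33°, against -34.8° from the tool. That 1–2° gap is within the camera calibration error. The true angle past the resistance point could therefore be about 28–30°.

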